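Close the gas pycnometer's chamber with its bayonet cap and hold it down

TASK

The powder funnel is still standing in the sample chamber of the gas pycnometer: lift it out and stand it upright in the steel tray, letting go of it there. Then take the chamber cap by its bar grip, lower its two lugs through the two slots of the chamber's collar, push it down against the spring and turn it clockwise a quarter turn to the stop. Finish while holding it for the leak check: still gripped, against the stop and pressed fully home with its flange down on the collar; drop nothing and leave the other things where they are.

Things in the scene. Friction and masses are not known exactly. Their poses are not given: they have to be found in the camera images.
- pycnometer: gas pycnometer, fixed: light-grey bench instrument, lower half dark grey, 360 mm along x, 270 mm along y, flat deck 175 mm above the bench. Origin under its centre; x points from its front (robot side) to its back, y to its left, z up. The chamber is in the deck near the front, a flat keypad right of it
- chamber (a point): centre of the chamber's mouth at the level of the collar's top, axes as the pycnometer's; 95 mm in front and 30 mm left of its centre, 189 mm above the bench. Aluminium collar 82 mm across, 14 mm above the deck, in a flat black trim ring. Bore 47 mm through a lip 8 mm thick, cut by two lug slots
- slot (a point): middle of one slot of the lip, 28 mm from the chamber's axis towards the pycnometer's +y, level with the collar's top; the other faces it across the bore, towards -y. Each at least 18 mm wide, reaching 33 mm from the axis. Under the lip is a groove in which the lugs turn only clockwise seen from above, to a stop 85 degrees from the slots' middle
- seat_ring (a joint): sprung steel ring in the chamber (radius 15 to 22 mm), pushed down by the cap's foot. Value: how far it has sunk, m; 0 = up, its top 6 mm below the collar's top. Spring: 3 N at 0; 6 N at 0.008, where the lugs just clear the lip; 8 N at 0.012, where the cap's flange meets the collar. Let go after the turn, it lifts the cap 4 mm, lugs against the lip
- cap: chamber cap, aluminium, about 0.25 kg, 52 mm high, standing on its foot on the bench. Origin at the centre of its foot, z up. Plug 42 mm across, 18 mm high, with two lugs at the foot along +x and -x, 12 mm wide, 6 mm high, reaching 29 mm from the axis; round flange 68 mm across from 18 to 25 mm height. Fully home, the origin is 18 mm below chamber
- cap_grip (a point): middle of the black bar grip on top of the cap, 40 mm above the cap's foot, axes as the cap's. The bar runs along x, above the lugs, so it shows where they are (a half turn makes no difference): 54 mm long, 16 mm thick along y, from the flange's top at 25 mm to 52 mm above the foot
- funnel: wide-neck steel powder funnel, about 0.09 kg, 54 mm high, upright in the chamber's mouth at the start. Origin at the centre of the stem's lower end, z up. Stem 26 mm across; seating flange 56 mm across from 16 to 19 mm height, resting on the collar (the stem reaches 16 mm into the chamber); cone above it. It stands by itself on its stem
- funnel_band (a point): centre of the funnel's top band, 45 mm above the stem's end: a straight round band 58 mm outside diameter, wall 2.5 mm, from 36 to 54 mm above the stem's end, open on top; it can be gripped across from any side
- tray: shallow stainless steel tray, fixed on the bench on the robot's right, empty: 150 mm along x, 130 mm along y, floor 3 mm thick, rim 14 mm high and 4 mm thick. Origin at the centre of its underside, z up
- spare_cup: bystander: empty steel sample cup, 48 mm diameter, 60 mm high, on the bench; origin under its centre
- powder_jar: bystander: white jar with lid, 54 mm diameter, 66 mm high, on the bench; origin under its centre
- sphere_stand: bystander: steel ball 34 mm on a black foot 48 mm diameter, 43 mm high in all, on the bench in front of the pycnometer; origin under its centre
- ball_tin: bystander: round tin 58 mm diameter, 29 mm high, on the pycnometer's deck right of its middle, behind the keypad; origin under its centre
- spatula: bystander: double-ended steel lab spatula 170 mm long, lying on the bench; origin under its middle
- brush: bystander: small brush 170 mm long, lying on the bench at the back right; origin under its middle
Not all that is in view belongs to the job. Leave any red look-alike of the cap alone.

How it is judged:
On the way, in this order (a step that is already met when the one before it is completed fails the run):
1. the funnel is out of the chamber and stands upright in the tray, let go (x of funnel in the frame of tray between -0.06 and 0.06 m and y of funnel in the frame of tray between -0.05 and 0.05 m and z of funnel in the frame of tray below 0.008 m and angle between funnel's own z axis and vertical below 0.15 rad and linear speed of funnel below 0.03 m/s and contact force between the fingers and funnel below 0.1 N), for 0.2 s.
2. the cap's lugs have gone down through the slots and the cap is pushed down against the spring, not yet turned (horizontal distance between cap and chamber below 0.006 m and z of cap in the frame of chamber below -0.0135 m and angle between the x axis of cap and the y axis of chamber, either way round below 0.5 rad), for 0.05 s.
At the end, for the whole second after the job is handed in: Cap gripped (over 2 N), still and level (0.08 rad), within 6 mm of the chamber's axis, its flange within 2.5 mm of the collar turned at least 1.35 rad from the slots; the funnel stands upright (0.15 rad), still and untouched on the tray's floor (all of step 1 and horizontal distance between cap and chamber below 0.006 m and z of cap in the frame of chamber below -0.0155 m and angle between the x axis of cap and the y axis of chamber, either way round above 1.35 rad and angle between cap's own z axis and vertical below 0.08 rad and linear speed of cap below 0.02 m/s and contact force between the fingers and cap above 2 N); the arm keeps its last pose, push and grip.
It fails at once if a bystander is moved by more than 20 mm (distance of any of spare_cup, powder_jar, sphere_stand, ball_tin, spatula, brush from where it was at the start of the episode above 0.02 m).
It fails at once if the funnel or the cap is dropped or knocked over (faster than 0.6 m/s while not in the fingers) ((linear speed of funnel above 0.6 m/s and contact force between the fingers and funnel below 0.05 N) or (linear speed of cap above 0.6 m/s and contact force between the fingers and cap below 0.05 N)).
It also fails if it takes over 61 s, if anything falls off the work surface, if the arm or the gripper's body presses on something with over 40 N, if the wrist force passes 120 N, or if a joint passes its speed limit or range.

ROBOT

A 6-joint arm with a two-finger parallel gripper is mounted at the origin on the work surface. World frame = base frame: x ahead of the robot, y to its left, z up, the work surface at z = 0. Lengths are in m, angles in rad, forces in N, time in s.
With the tool pointing down it reaches from about 0.25 to 0.725 m from the base axis. Payload 4 kg.
Tool frame: the origin (TCP) lies at the very end of the fingers, on their centre line; the grasp point (between the pads) lies 19 mm behind it; z points along the fingers, y is the line along which they close (so a half turn about z gives the same grasp; the last joint's range is limited). The gripper opens to 85 mm and grips with 20 to 120 N. Pads are 22 mm wide; open, the fingers measure 114 mm over their backs; the gripper's body (76 mm by 85 mm) begins 54 mm behind the grasp point. The pads swing forward as they close: fully open they stand 13 mm farther back than shut.
Start: joints at [1.328, 0.241, 0.005, 1.335, 0, 1.571], TCP at [0.12, 0.485, 0.231] pointing down, gripper open.
Joint ranges: [-2.72, 2.72], [-1.05, 1.87], [-1.09, 1.28], [-1.99, 2.15], [-1.42, 1.44], [-3.14, 3.14]. Speed limits (rad/s): [2.79, 2.79, 3.14, 3.14, 3.14, 3.14].

INTERFACE

Orientations are given as a unit quaternion [x, y, z, w].
In Python, from workcell import bot, vision, workorder, boxes_of gives the robot as it stands.
- The arm moves only by the tool send_rows, never from a script. Its argument "motion" is text: rows parted by semicolons, each of 5 numbers parted by spaces: the closure, from -1 (fully open) to 1 (shut), so that 0 is half open, then the shift along the tool's x, y, z in cm, then the turn about the tool's z in rad. In form: claw x y z twist; .... A call has 1 to 5 rows; each row is the pose to reach, as a shift and turn from the pose commanded when the call began, along the tool's axes at that moment; what a row does not reach only later rows make up. A row lasts 1/10 s, in which the tool goes at most 50 mm and 8.59 degrees, less where a joint would pass 70% of its speed; a pose out of reach is approached as far as the arm can. A call with a gripper value outside its range is refused whole. The fingers move at their own pace and stop on an object; the grip force is fixed at half the most. Time passes only in rows, so rows that repeat a pose let the fingers close. It gives the time, the measured TCP pose, the force, the opening and the grip force at its end, in the units of the state.
- bot.get_obs(): the state, without advancing time (a new reading comes with each control period).
- vision.camera(name): name is "scene" or "side" or "wrist"; returns the picture (420x560x3 uint8, red, green, blue); there is no depth.
- vision.camera_model(name): a dict with "fov_y" (degrees; the focal length in pixels is half the picture's height over the tangent of half this angle, whatever the lens; pixels are square), "cx", "cy" (the principal point, pixels), "k1" (the pictures are not rectified: a ray, as slopes to the right and down, at radius r is drawn at 1 + k1 r^2 times it, then the intrinsics apply), "world_from_camera" (4x4, takes a point from camera to world coordinates); the wrist camera has in their place "hand_eye" (4x4, takes a point from camera to tool coordinates, whose origin is the TCP and whose axes are the flange's). Camera axes: x right, y down, z forward; pixel columns grow to the right and rows downward; lengths in m; the calibration is good to about 2 mm. A picture is of the moment at which its call begins: read the wrist's pose just before it. camera_model takes no time and is no camera call.
- workorder.job_done(): hands the job in; it is judged then, once.
Trained networks look in the newest picture that a camera, given by its name, has taken for a name from the list of things; names that differ only in an ending like _2 or _b are one class to them, and where a whole thing is asked for, a point or a joint stands for the part that bears it (a point fixed in the world has none). Each returns a list of dicts, best first, with "conf" (0 to 1); they miss things now and then, are a little off and sometimes report something else, mostly with a low value. They report only what shows in the picture. A call takes as long as a camera call. They do not tell look-alikes from the thing itself.
- boxes_of(camera, target): "rect" ([centre column, centre row, width, height] in pixels, round what is visible of it).
The state is a dict: "clock": time; "joint_pos": joint angles; "joint_vel": joint speeds; "tau": joint torques, N m; "eef_pos": TCP position; "tool_rot": TCP orientation; "ft_force": force on the tool from outside, world axes, zero at the start; "ft_torque": the same for the moment, N m; "grip_width": finger opening in m; "grasp_force": force on a finger pad.
Only numpy, scipy, OpenCV 4.12 (cv2) and the standard library are available. Lean on these libraries where they do the work, as an engineer would, in place of code of your own. Each camera call takes 0.05 s, during which the arm holds its last target. There are 200 camera calls.

## Working session

There is one attempt and no reset: what is moved stays moved. The work goes in short steps, Python scripts to look and compute and a tool call to move; the robot and the scene stay as the last step left them, time stands still between calls to the robot, and variables do not carry over. Pictures are saved under pics/ and viewed, at most 10 in all, crops included, and the job is handed in when it is done.

Besides the shell and the picture viewer there is one more tool, called after "Emit:" as name(argument=value, ...) on one line, values as JSON. send_rows: Moves the arm, as the interface text tells. Its arguments: {"type":"object","properties":{"motion":{"type":"string"}},"required":["motion"]}

```bash
mkdir -p pics; ls
cat > h.py <<'E'
import sys; sys.path.insert(0,'.')
import numpy as np, cv2
from workcell import bot, vision, workorder, boxes_of
from scipy.spatial.transform import Rotation as R
def pose(o=None):
    o=o or bot.get_obs(); T=np.eye(4); T[:3,:3]=R.from_quat(o['tool_rot']).as_matrix(); T[:3,3]=o['eef_pos']; return T
def cam(name,T=None):
    m=vision.camera_model(name); f=210/np.tan(np.radians(m['fov_y'])/2)
    W=np.array(m['world_from_camera']) if 'world_from_camera' in m else (pose() if T is None else T)@np.array(m['hand_eye'])
    return f,m['cx'],m['cy'],m['k1'],W
def at_z(c,u,v,z):
    f,cx,cy,k,W=c; d=np.array([(u-cx)/f,(v-cy)/f]); s=d.copy()
    for _ in range(30): s=d/(1+k*(s@s))
    r=W[:3,:3]@np.array([s[0],s[1],1]); t=(z-W[2,3])/r[2]; return W[:3,3]+t*r
def proj(c,p):
    f,cx,cy,k,W=c; q=np.linalg.inv(W)@np.append(p,1); s=q[:2]/q[2]; s=s*(1+k*(s@s)); return np.array([cx+f*s[0],cy+f*s[1]])
def shift(T,p,rx):
    "shift in cm in tool axes to world point p"
    return T[:3,:3].T@(np.array(p)-T[:3,3])*100
E
python3 - <<'E'
from h import *
ims={}
for n in ['scene','side','wrist']:
    im=vision.camera(n); ims[n]=im; cv2.imwrite(f'pics/{n}0.png',im[:,:,::-1])
    c=cam(n); print(n,c[:4],c[4].round(3).tolist())
    for t in ['cap','funnel','tray','pycnometer','sphere_stand']:
        print(t,[(round(d['conf'],2),np.round(d['rect']).tolist()) for d in boxes_of(n,t)[:3]])
o=bot.get_obs(); print(o)
E
```

```text
pics
scene (np.float64(389.7480530916166), 277.8367298337377, 209.94911951596265, 0.0035485533186180424) [[-0.737, 0.553, -0.389, 0.864], [0.676, 0.589, -0.443, 0.276], [-0.016, -0.589, -0.808, 0.822], [0.0, 0.0, 0.0, 1.0]]
cap [(0.8, [155.0, 220.0, 26.0, 26.0]), (0.72, [168.0, 182.0, 23.0, 25.0]), (0.68, [201.0, 204.0, 27.0, 20.0])]
funnel [(0.81, [368.0, 282.0, 34.0, 37.0]), (0.21, [164.0, 257.0, 75.0, 23.0])]
tray [(0.66, [248.0, 168.0, 66.0, 54.0]), (0.57, [315.0, 318.0, 251.0, 204.0])]
pycnometer [(0.72, [313.0, 317.0, 250.0, 206.0])]
sphere_stand []
side (np.float64(401.47840076374064), 278.4466377622942, 201.36362111576122, -0.00945093280769173) [[-0.902, -0.266, 0.34, 0.179], [-0.431, 0.595, -0.678, 0.627], [-0.023, -0.758, -0.652, 0.841], [0.0, 0.0, 0.0, 1.0]]
cap [(0.69, [264.0, 170.0, 24.0, 24.0]), (0.61, [291.0, 186.0, 24.0, 22.0])]
funnel [(0.87, [220.0, 247.0, 27.0, 32.0])]
tray [(0.86, [343.0, 198.0, 62.0, 42.0]), (0.18, [185.0, 272.0, 197.0, 157.0])]
pycnometer [(0.65, [183.0, 270.0, 197.0, 160.0])]
sphere_stand [(0.68, [313.0, 326.0, 19.0, 24.0])]
wrist (np.float64(3
[... 273 characters left out ...]
28.0])]
{'clock': 0.9, 'joint_pos': array([1.32799101e+00, 2.40572933e-01, 5.00444413e-03, 1.33515783e+00,
       1.88027478e-05, 1.57079846e+00]), 'joint_vel': array([ 0.0008831 ,  0.00032301, -0.00053558, -0.00020218,  0.00167063,
        0.00049056]), 'tau': array([ 3.00220754e-04, -3.72194409e+01,  2.52694541e+01,  1.00078189e-03,
       -6.17323894e-05, -1.36326926e-05]), 'eef_pos': array([0.12021232, 0.48535345, 0.2313217 ]), 'tool_rot': array([ 1.21105719e-01,  9.92639614e-01,  3.58870529e-05, -5.09280633e-06]), 'ft_force': array([-0.0560567 ,  0.62838409, -0.28973074]), 'ft_torque': array([-0.05247992,  0.00970798, -0.01398897]), 'grasp_force': 0.0, 'grip_width': 0.08516301752750072}
```

View pics/scene0.png

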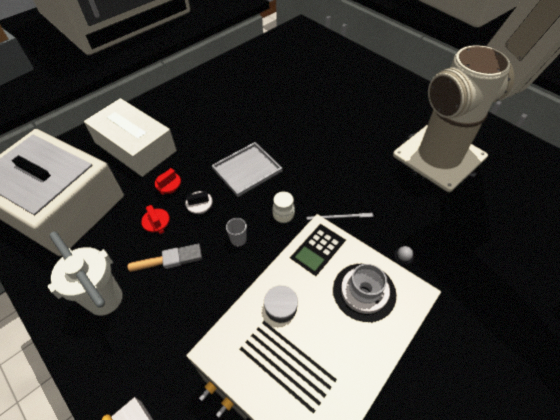

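View pics/side0.png

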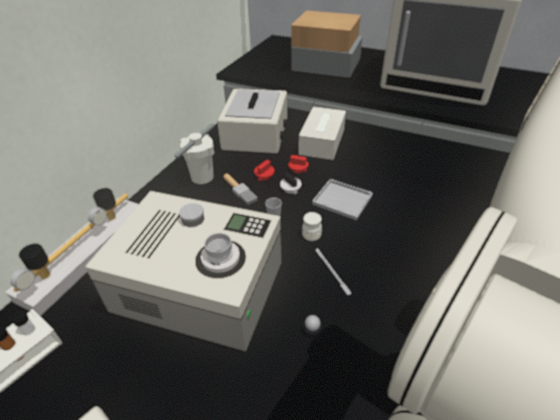

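The silver cap with the black bar is at scene (200,203) and side (291,186). The look-alikes are red, at scene (168,182) and (155,220), so I choose the silver one. The funnel is at scene (368,282), the tray at (248,168), and the deck corners are near (318,218), (440,293) and (191,355).

Run:
```python
from h import *
S=cam('scene'); D=cam('side')
def p(n,c,u,v,z): print(n,at_z(c,u,v,z).round(4).tolist())
for (u,v) in [(318,218),(440,293),(191,355)]: p('corner',S,u,v,.175)
p('funnel mid S',S,368,282,.205);p('funnel mid D',D,220,247,.205)
p('cap S',S,201,204,.03);p('cap D',D,291,186,.03)
p('tray S',S,248,168,.008);p('tray D',D,343,198,.008)
p('tin',S,281,300,.19); p('jar',S,284,207,.033); p('cup',S,236,232,.03); p('sphere',D,313,326,.022)
for n,b in [('tray corners',[(213,166),(256,145),(282,169),(238,193)])]:
  for u,v in b:p(n,S,u,v,.014)
im=cv2.imread('pics/scene0.png')
a=cv2.resize(im[165:240,130:250],None,fx=5,fy=5,interpolation=cv2.INTER_CUBIC)
b=cv2.resize(im[225:345,310:430],None,fx=3,fy=3,interpolation=cv2.INTER_CUBIC)
q=np.zeros((375+0,600+0,3),np.uint8); q[:]=a
cv2.imwrite('pics/crop1.png',q)
# edges of deck: fit threshold mask polygon
```

```text
corner [0.5075, -0.0082, 0.175]
corner [0.4671, 0.2509, 0.175]
corner [0.8522, 0.0393, 0.175]
funnel mid S [0.5581, 0.1569, 0.205]
funnel mid D [0.5614, 0.1527, 0.205]
cap S [0.6135, -0.3062, 0.03]
cap D [0.5985, -0.3025, 0.03]
tray S [0.4352, -0.3349, 0.008]
tray D [0.4327, -0.3389, 0.008]
tin [0.6856, 0.0743, 0.19]
jar [0.4672, -0.1525, 0.033]
cup [0.6017, -0.1787, 0.03]
sphere [0.3451, 0.1385, 0.022]
tray corners [0.505, -0.4037, 0.014]
tray corners [0.3633, -0.3836, 0.014]
tray corners [0.372, -0.2626, 0.014]
tray corners [0.515, -0.2802, 0.014]
```

View pics/crop1.png

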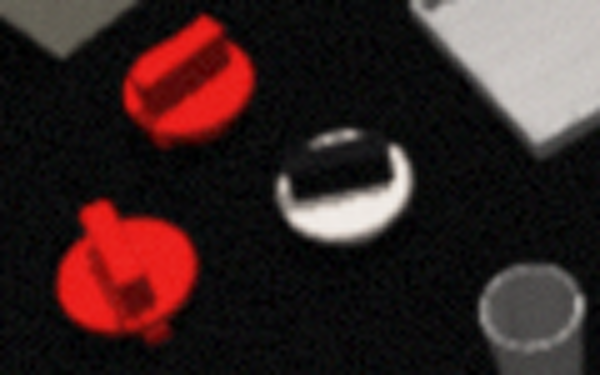

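The crop confirms it: the silver cap has its black bar roughly horizontal at crop (340,175), and the two others are red. Next I move to look down on the funnel.

Emit:
send_rows(motion="-1 -3.4 -1.4 -2 0; -1 -6.8 -2.8 -4 0; -1 -10.2 -4.2 -6 0; -1 -13.6 -5.6 -8 0; -1 -17 -7 -10 0")

```text
clock: 1.4
eef_pos: [0.2693, 0.3755, 0.3323]
tool_rot: [0.121, 0.993, 0.0, 0.0]
ft_force: [0.9, 0.2, 1.0]
grip_width: 0.0857
grasp_force: 0.0
```

Emit:
send_rows(motion="-1 -3.4 -1.4 0 0; -1 -6.8 -2.8 0 0; -1 -10.2 -4.2 0 0; -1 -13.6 -5.6 0 0; -1 -17 -7 0 0")

```text
clock: 1.9
eef_pos: [0.4177, 0.2666, 0.3315]
tool_rot: [0.121, 0.993, 0.0, 0.0]
ft_force: [0.5, 0.5, -0.0]
grip_width: 0.0852
grasp_force: 0.0
```

Emit:
send_rows(motion="-1 -3.4 -1.4 0 0; -1 -6.8 -2.8 0 0; -1 -10.2 -4.2 0 0; -1 -13.6 -5.6 0 0; -1 -17 -7 0 0")

```text
clock: 2.4
eef_pos: [0.5659, 0.1578, 0.3313]
tool_rot: [0.121, 0.993, 0.0, 0.0]
ft_force: [-0.5, 0.1, 0.7]
grip_width: 0.0852
grasp_force: 0.0
```

Emit:
send_rows(motion="-1 0 0 0 0; -1 0 0 0 0; -1 0 0 0 0")

```text
clock: 2.7
eef_pos: [0.5641, 0.1594, 0.3314]
tool_rot: [0.121, 0.993, 0.0, -0.0]
ft_force: [0.8, -0.2, 0.1]
grip_width: 0.0854
grasp_force: 0.0
```

Run:
```python
from h import *
T=pose(); im=vision.camera('wrist'); cv2.imwrite('pics/w1.png',im[:,:,::-1]); np.save('w1.npy',T)
print(T.round(4).tolist(),bot.get_obs()['clock'],bot.get_obs()['joint_pos'].round(2))
for t in ['funnel']: print(boxes_of('wrist',t)[:2])
c=cam('wrist',T); print(proj(c,[.562,.158,.227]))
```

```text
[[-0.9708, 0.2398, -0.0005, 0.5641], [0.2398, 0.9708, 0.0002, 0.1594], [0.0005, 0.0001, -1.0, 0.3314], [0.0, 0.0, 0.0, 1.0]] 2.75 [0.28 0.41 0.5  1.66 0.   0.52]
[{'rect': [272.6, 200.9, 73.4, 79.0], 'conf': 0.65}]
[271.98220659 203.72815532]
```

View pics/w1.png

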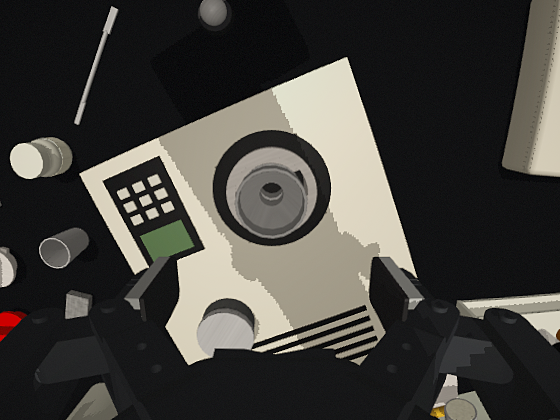

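Wrist view: funnel rim centred near (272,201), black trim ring near (272,188), deck front corners (347,57) and (80,171), bar ends not in view.

Run:
```python
from h import *
T=np.load('w1.npy'); c=cam('wrist',T)
print('funnel',at_z(c,272.3,201,.227), at_z(c,235.9,201,.227)-at_z(c,309.2,201,.227))
im=cv2.imread('pics/w1.png'); g=cv2.cvtColor(im,cv2.COLOR_BGR2GRAY)
# trim ring: dark blob around the chamber
m=((g<45)*255).astype(np.uint8); n,l,s,ce=cv2.connectedComponentsWithStats(m)
k=l[188,219]; print(s[k]); cs,_=cv2.findContours((l==k).astype(np.uint8),cv2.RETR_EXTERNAL,cv2.CHAIN_APPROX_NONE)
q=max(cs,key=len)[:,0]; w=np.array([at_z(c,*p,.175)[:2] for p in q])
A=np.c_[2*w,np.ones(len(w))]; x=np.linalg.lstsq(A,(w**2).sum(1),rcond=None)[0]; print('ring centre',x[:2],'r',np.sqrt(x[2]+x[:2]@x[:2]))
# deck front edge
a,b=at_z(c,347,57,.175),at_z(c,80,171,.175); print(a,b,np.linalg.norm(a-b)); d=a-b; print('yaw',np.degrees(np.arctan2(-d[0],d[1])))
y=d/np.linalg.norm(d); X=np.array([y[1],-y[0],0]); print('chamber from corners',(a+b)/2+.085*X+.03*y)
```

```text
funnel [0.55989391 0.15878201 0.227     ] [-1.38967364e-02 -5.63192646e-02  2.77555756e-17]
[ 213  130  118  116 4013]
ring centre [0.56239126 0.15704764] r 0.05537577503797336
[0.46302146 0.24933005 0.175     ] [ 0.49954805 -0.01679003  0.175     ] 0.26861512936388854
yaw 7.815356185714625
chamber from corners [0.56141579 0.15754975 0.175     ]
```

Emit:
send_rows(motion="-1 0.3 -0.2 3 0; -1 0.3 -0.2 6 0; -1 0.3 -0.2 9 0; -1 0.3 -0.2 11 0; -1 0.3 -0.2 13 0")

```text
clock: 3.3
eef_pos: [0.5603, 0.1586, 0.2008]
tool_rot: [0.12, 0.993, 0.0, -0.0]
ft_force: [-0.2, 0.9, 0.2]
grip_width: 0.0855
grasp_force: 0.0
```

Emit:
send_rows(motion="-1 0 0 0 0; 0.5 0 0 0 0; 0.6 0 0 0 0; 0.7 0 0 0 0; 0.8 0 0 0 0")

```text
clock: 3.8
eef_pos: [0.5625, 0.1582, 0.2038]
tool_rot: [0.121, 0.993, 0.001, 0.002]
ft_force: [-1.1, 0.3, 6.7]
grip_width: 0.0557
grasp_force: 64.1
```

Emit:
send_rows(motion="1 0 0 0 0; 1 0 0 0 0; 1 0 0 0 0; 1 0 0 0 0")

```text
clock: 4.2
eef_pos: [0.5625, 0.1582, 0.2038]
tool_rot: [0.121, 0.993, 0.001, 0.002]
ft_force: [-0.3, 1.5, 7.0]
grip_width: 0.0561
grasp_force: 64.1
```

Emit:
send_rows(motion="1 0 0 -1 0; 1 0 0 -3 0; 1 0 0 -6 0; 1 0 0 -9 0; 1 0 0 -11 0")

```text
clock: 4.7
eef_pos: [0.5618, 0.1577, 0.3143]
tool_rot: [0.121, 0.993, 0.0, 0.001]
ft_force: [0.3, 0.6, -0.4]
grip_width: 0.0555
grasp_force: 63.8
```

Emit:
send_rows(motion="1 0 0 0 0; 1 0 0 0 0")

```text
clock: 4.9
eef_pos: [0.5615, 0.1576, 0.3111]
tool_rot: [0.121, 0.993, 0.0, 0.0]
ft_force: [-1.0, 0.9, -1.8]
grip_width: 0.0559
grasp_force: 63.8
```

Run:
```python
from h import *
T=pose(); print(T.round(4).tolist()); print(shift(T,[.436,-.335,.25],0).round(2)); print(bot.get_obs()['grasp_force'],bot.get_obs()['ft_force'])
```

```text
[[-0.9706, 0.2405, 0.0003, 0.5615], [0.2405, 0.9706, 0.0, 0.1576], [-0.0003, 0.0001, -1.0, 0.3111], [0.0, 0.0, 0.0, 1.0]]
[  0.33 -50.83   6.11]
63.77013378260017 [-0.99394714  0.88180049 -1.76884472]
```

Emit:
send_rows(motion="1 0 -2 0 0; 1 0 -5 0 0; 1 0 -9 0 0; 1 0 -13 0 0; 1 0.1 -17 0 0")

```text
clock: 5.4
eef_pos: [0.518, -0.0083, 0.309]
tool_rot: [0.121, 0.993, -0.0, -0.002]
ft_force: [0.5, -0.6, -1.5]
grip_width: 0.0559
grasp_force: 63.8
```

Emit:
send_rows(motion="1 0 -4 0 0; 1 0 -8 0 0; 1 0 -12 0 0; 1 0 -16 0 0; 1 0.2 -20 1 0")

```text
clock: 5.9
eef_pos: [0.4687, -0.2023, 0.3004]
tool_rot: [0.121, 0.993, 0.0, -0.0]
ft_force: [0.6, 0.1, -1.2]
grip_width: 0.0556
grasp_force: 63.8
```

Emit:
send_rows(motion="1 0 -4 2 0; 1 0 -8 4 0; 1 0 -11 6 0; 1 0 -13 8 0; 1 0 -13.8 9 0")

```text
clock: 6.4
eef_pos: [0.4337, -0.3352, 0.2072]
tool_rot: [0.122, 0.992, 0.002, -0.003]
ft_force: [0.3, 0.6, -0.5]
grip_width: 0.0555
grasp_force: 63.8
```

Emit:
send_rows(motion="1 0 0 0 0; 1 0 0 0 0")

```text
clock: 6.6
eef_pos: [0.4364, -0.3338, 0.2111]
tool_rot: [0.121, 0.993, 0.001, -0.0]
ft_force: [0.6, 0.1, -0.2]
grip_width: 0.0559
grasp_force: 63.8
```

Run:
```python
from h import *
T=pose(); im=vision.camera('wrist'); cv2.imwrite('pics/w2.png',im[:,:,::-1]); np.save('w2.npy',T)
print(T.round(4).tolist(),bot.get_obs()['joint_pos'].round(2),bot.get_obs()['grasp_force'])
for t in ['tray','cap','funnel']: print(t,boxes_of('wrist',t)[:2])
```

```text
[[-0.9708, 0.2399, -0.0006, 0.4364], [0.2399, 0.9708, 0.0012, -0.3338], [0.0009, 0.001, -1.0, 0.2111], [0.0, 0.0, 0.0, 1.0]] [-0.65  0.35  0.1   1.32  0.   -0.41] 63.802732147269126
tray [{'rect': [264.0, 176.7, 138.0, 149.0], 'conf': 0.88}]
cap [{'rect': [322.6, 328.4, 40.8, 39.1], 'conf': 0.95}, {'rect': [233.4, 341.5, 54.0, 32.2], 'conf': 0.74}]
funnel [{'rect': [275.6, 270.5, 136.2, 143.4], 'conf': 0.98}]
```

View pics/w2.png

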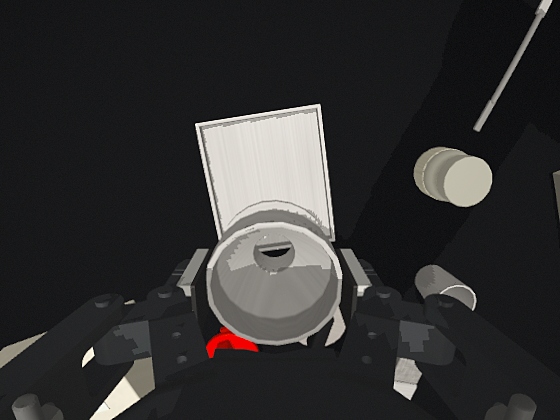

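The funnel is held upright over the tray, with tray corners near (196,124), (321,105) and (334,238).

Run:
```python
from h import *
T=np.load('w2.npy'); c=cam('wrist',T)
a,b,d=[at_z(c,*p,.014) for p in [(196,124),(321,105),(334,240)]]
print(a,b,d,np.linalg.norm(a-b),np.linalg.norm(b-d)); ctr=(a+d)/2; print('tray',ctr, 'shift',shift(pose(),[ctr[0],ctr[1],.036],0))
```

```text
[ 0.35689975 -0.39693216  0.014     ] [ 0.36947568 -0.2683318   0.014     ] [ 0.5159069  -0.28379452  0.014     ] 0.1292138002913418 0.14724537319482234
tray [ 0.43640333 -0.34036334  0.014     ] shift [-0.03032174 -0.61984122 17.6543688 ]
```

Emit:
send_rows(motion="1 0 -0.2 4 0; 1 0 -0.4 8 0; 1 0 -0.6 12 0; 1 0 -0.6 15 0; 1 0 -0.6 16.5 0")

```text
clock: 7.3
eef_pos: [0.4339, -0.3388, 0.044]
tool_rot: [0.121, 0.993, 0.001, -0.002]
ft_force: [-0.8, 0.5, -0.0]
grip_width: 0.0558
grasp_force: 63.8
```

Emit:
send_rows(motion="1 0 0 0 0; 1 0 0 0.4 0; 1 0 0 0.8 0; 1 0 0 0.9 0; 1 0 0 0.9 0")

```text
clock: 7.8
eef_pos: [0.4353, -0.3408, 0.038]
tool_rot: [0.121, 0.993, -0.0, 0.001]
ft_force: [-0.7, -0.1, -0.1]
grip_width: 0.0558
grasp_force: 63.8
```

Emit:
send_rows(motion="1 0 0 0.2 0; 1 0 0 0.3 0; 1 0 0 0.4 0; 1 0 0 0.4 0")

```text
clock: 8.2
eef_pos: [0.435, -0.3406, 0.0338]
tool_rot: [0.121, 0.993, -0.0, 0.0]
ft_force: [-1.2, 0.7, 3.5]
grip_width: 0.0557
grasp_force: 64.2
```

Emit:
send_rows(motion="0 0 0 0 0; -0.3 0 0 0 0; -0.6 0 0 0 0; -0.8 0 0 0 0; -1 0 0 0 0")

```text
clock: 8.7
eef_pos: [0.4348, -0.3405, 0.033]
tool_rot: [0.121, 0.993, 0.0, -0.0]
ft_force: [0.3, 1.1, -0.5]
grip_width: 0.0846
grasp_force: 0.0
```

Emit:
send_rows(motion="-1 0 0 0 0; -1 0 0 0 0; -1 0 0 -2 0; -1 0 0 -5 0; -1 0 0 -8 0")

```text
clock: 9.2
eef_pos: [0.4344, -0.3402, 0.1136]
tool_rot: [0.121, 0.993, 0.0, -0.001]
ft_force: [-0.7, -0.7, 0.4]
grip_width: 0.0851
grasp_force: 0.0
```

Emit:
send_rows(motion="-1 0 0 -3 0; -1 0 0 -7 0; -1 0 0 -11 0; -1 0 0 -12 0; -1 0 0 -12 0")

```text
clock: 9.7
eef_pos: [0.4359, -0.3414, 0.2355]
tool_rot: [0.121, 0.993, -0.001, 0.002]
ft_force: [-0.3, -0.5, -0.6]
grip_width: 0.0851
grasp_force: 0.0
```

Run:
```python
from h import *
T=pose(); im=vision.camera('wrist'); cv2.imwrite('pics/w3.png',im[:,:,::-1]); np.save('w3.npy',T)
print(T.round(4).tolist(),bot.get_obs()['joint_pos'].round(2),bot.get_obs()['clock'])
c=cam('wrist',T)
for t,z in [('tray',.01),('cap',.03),('funnel',.04)]:
  for b in boxes_of('wrist',t)[:3]: print(t,b, at_z(c,*b['rect'][:2],z).round(4))
```

```text
[[-0.9707, 0.2404, 0.0039, 0.4359], [0.2404, 0.9707, -0.0031, -0.3414], [-0.0045, -0.002, -1.0, 0.2355], [0.0, 0.0, 0.0, 1.0]] [-0.66  0.34  0.15  1.38 -0.   -0.42] 9.75
tray {'rect': [273.6, 173.0, 129.5, 143.4], 'conf': 0.89} [ 0.4308 -0.3413  0.01  ]
cap {'rect': [238.9, 332.1, 50.5, 38.7], 'conf': 0.82} [ 0.6151 -0.4325  0.03  ]
cap {'rect': [321.5, 311.6, 55.6, 60.4], 'conf': 0.73} [ 0.6105 -0.3243  0.03  ]
funnel {'rect': [276.3, 182.1, 57.6, 56.5], 'conf': 0.73} [ 0.436  -0.3395  0.04  ]
funnel {'rect': [551.8, 218.8, 14.6, 110.3], 'conf': 0.26} [ 0.554  -0.0364  0.04  ]
```

View pics/w3.png

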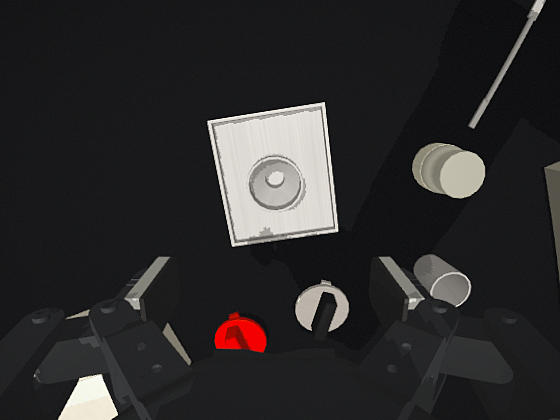

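The funnel stands in the tray at (276,182). The silver cap is at (322,310), its bar nearly along the image's vertical, and the red one is at (240,335). I move over the cap.

Emit:
send_rows(motion="-1 -4 1.8 0 0; -1 -8 3.7 0 0; -1 -12 5.5 1 0; -1 -15.7 7.4 2 0; -1 -15.7 7.4 4 0")

```text
clock: 10.4
eef_pos: [0.6098, -0.3042, 0.1896]
tool_rot: [0.119, 0.993, 0.001, 0.0]
ft_force: [-0.1, -1.3, -0.3]
grip_width: 0.0855
grasp_force: 0.0
```

Emit:
send_rows(motion="-1 0 0 0 0; -1 0 0 0 0; -1 0 0 0 0")

```text
clock: 10.7
eef_pos: [0.6044, -0.307, 0.1942]
tool_rot: [0.122, 0.993, -0.0, 0.0]
ft_force: [0.1, -0.1, 0.6]
grip_width: 0.0854
grasp_force: 0.0
```

Run:
```python
from h import *
T=pose(); im=vision.camera('wrist'); cv2.imwrite('pics/w4.png',im[:,:,::-1]); np.save('w4.npy',T)
print(T.round(4).tolist(),bot.get_obs()['joint_pos'].round(2),bot.get_obs()['clock'])
c=cam('wrist',T)
for b in boxes_of('wrist','cap')[:3]: print(b, at_z(c,*b['rect'][:2],.03).round(4))
```

```text
[[-0.9704, 0.2414, 0.0004, 0.6044], [0.2414, 0.9704, -0.0003, -0.307], [-0.0004, -0.0002, -1.0, 0.1942], [0.0, 0.0, 0.0, 1.0]] [-0.47  0.62  0.5   1.44 -0.   -0.23] 10.75
{'rect': [260.2, 198.1, 66.0, 69.4], 'conf': 0.67} [ 0.6095 -0.3225  0.03  ]
{'rect': [161.9, 240.1, 63.6, 60.6], 'conf': 0.63} [ 0.628  -0.4317  0.03  ]
{'rect': [261.8, 301.8, 67.4, 55.7], 'conf': 0.57} [ 0.7217 -0.35    0.03  ]
```

View pics/w4.png

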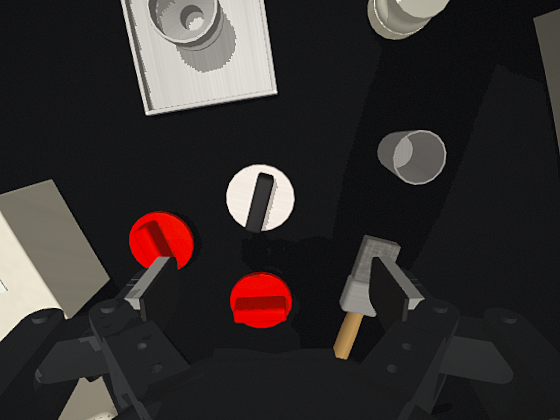

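The silver cap's flange is centred at (260,198) with the bar tilted slightly from (266,174) to (254,230). The reds are at (162,240) and (262,301).

Run:
```python
from h import *
T=np.load('w4.npy'); c=cam('wrist',T); im=cv2.imread('pics/w4.png'); g=cv2.cvtColor(im,cv2.COLOR_BGR2GRAY)
roi=np.zeros_like(g); roi[155:240,215:305]=1
m=((g>150)*roi).astype(np.uint8); cs,_=cv2.findContours(m,cv2.RETR_EXTERNAL,cv2.CHAIN_APPROX_NONE); q=cv2.convexHull(np.vstack(cs))[:,0]
w=np.array([at_z(c,*p,.025)[:2] for p in q]); A=np.c_[2*w,np.ones(len(w))]; x=np.linalg.lstsq(A,(w**2).sum(1),rcond=None)[0]; print('flange',x[:2],np.sqrt(x[2]+x[:2]@x[:2]))
f=np.zeros_like(g); cv2.fillConvexPoly(f,q.astype(np.int32),1); f=cv2.erode(f,np.ones((3,3)))
bm=((g<110)&(f>0)).astype(np.uint8); cs,_=cv2.findContours(bm,cv2.RETR_EXTERNAL,cv2.CHAIN_APPROX_NONE); b=max(cs,key=cv2.contourArea)[:,0]
for z in (.04,.052):
  W=np.array([at_z(c,*p,z)[:2] for p in b]); r=cv2.minAreaRect((W*1000).astype(np.float32)); print('bar',z,r)
e=W-W.mean(0); u=np.linalg.svd(e,full_matrices=False)[2][0]; print('pca angle',np.degrees(np.arctan2(u[1],u[0])))
X=T[:3,0]; print('tool x ang',np.degrees(np.arctan2(X[1],X[0]))); print('shift',shift(T,[x[0],x[1],.03],0))
```

```text
flange [ 0.61067172 -0.32349369] 0.0337638866274315
bar 0.04 ((609.9180297851562, -322.632080078125), (15.656221389770508, 54.726619720458984), 61.61393737792969)
bar 0.052 ((607.0382080078125, -321.35333251953125), (15.024337768554688, 52.517757415771484), 61.6138916015625)
pca angle -27.925759107609718
tool x ang 166.03016477463115
shift [-0.99491039 -1.44612793 16.4162409 ]
```

Emit:
send_rows(motion="-1 -0.5 -0.7 2 0.12; -1 -1 -1.4 4 0.24; -1 -1 -1.4 6 0.245; -1 -1 -1.4 8 0.245; -1 -1 -1.4 8 0.245")

```text
clock: 11.3
eef_pos: [0.6092, -0.3222, 0.1111]
tool_rot: [0.242, 0.97, 0.001, -0.002]
ft_force: [-1.0, 0.6, -0.6]
grip_width: 0.0852
grasp_force: 0.0
```

Emit:
send_rows(motion="-1 0 0 0 0; -1 0 0 0 0")

```text
clock: 11.5
eef_pos: [0.6123, -0.3232, 0.1157]
tool_rot: [0.242, 0.97, -0.0, 0.002]
ft_force: [0.7, 0.1, -0.1]
grip_width: 0.0852
grasp_force: 0.0
```

```bash
cat > bar.py <<'E'
from h import *
T=pose(); im=vision.camera('wrist')[:,:,::-1].copy(); cv2.imwrite('pics/w5.png',im); c=cam('wrist',T); g=cv2.cvtColor(im,cv2.COLOR_BGR2GRAY)
print(T[:3,3],bot.get_obs()['joint_pos'].round(2))
p0=proj(c,[.6107,-.3235,.025]).astype(int); print(p0)
m=((g>150)&(im.max(2)-im.min(2)<60)).astype(np.uint8); roi=np.zeros_like(m); cv2.circle(roi,tuple(int(v) for v in p0),75,1,-1); m*=roi
n,l,s,ce=cv2.connectedComponentsWithStats(m); m=np.isin(l,[i for i in range(1,n) if s[i][4]>150]).astype(np.uint8)
cs,_=cv2.findContours(m,cv2.RETR_EXTERNAL,cv2.CHAIN_APPROX_NONE); q=cv2.convexHull(np.vstack(cs))[:,0]
w=np.array([at_z(c,*p,.025)[:2] for p in q]); A=np.c_[2*w,np.ones(len(w))]; x=np.linalg.lstsq(A,(w**2).sum(1),rcond=None)[0]; print('flange',x[:2],np.sqrt(x[2]+x[:2]@x[:2]))
f=np.zeros_like(g); cv2.fillConvexPoly(f,q.astype(np.int32),1)
bm=((g<110)&(f>0)).astype(np.uint8); cs,_=cv2.findContours(bm,cv2.RETR_EXTERNAL,cv2.CHAIN_APPROX_NONE); b=max(cs,key=cv2.contourArea)[:,0]
W=np.array([at_z(c,*p,.045)[:2] for p in b]); print('bar',cv2.minAreaRect((W*1000).astype(np.float32)))
X=T[:3,0]; print('tool x ang',np.degrees(np.arctan2(X[1],X[0]))); print('shift',shift(T,[x[0],x[1],.03],0))
E
python3 bar.py
```

```text
[ 0.61226109 -0.32315494  0.11569739] [-0.49  0.69  0.4   1.28  0.    0.  ]
[272 208]
flange [ 0.61050562 -0.32330897] 0.0336138082731951
bar ((608.4551391601562, -321.943115234375), (15.726916313171387, 52.64311599731445), 61.47079849243164)
tool x ang 152.03342099983848
shift [ 0.1784793  -0.09589942  8.56915574]
```

View pics/w5.png

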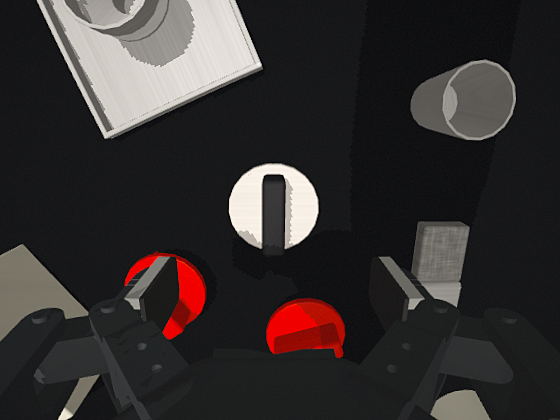

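The bar is now aligned with the tool's x axis, centred between the fingers at (273,212). I descend half-open to stay clear of the red caps and the brush.

Emit:
send_rows(motion="0.1 0.2 -0.1 1 0; 0.1 0.2 -0.1 2 0; 0.1 0.2 -0.1 4 0; 0.1 0.2 -0.1 6 0; 0.1 0.2 -0.1 7.5 0")

```text
clock: 12.05
eef_pos: [0.608, -0.3218, 0.0358]
tool_rot: [0.241, 0.97, 0.0, -0.001]
ft_force: [0.6, -0.9, -0.0]
grip_width: 0.0383
grasp_force: 0.0
```

Emit:
send_rows(motion="0.1 0 0 0.5 0; 0.1 0 0 0.9 0; 0.1 0 0 0.9 0; 0.1 0 0 0.9 0")

```text
clock: 12.45
eef_pos: [0.6097, -0.3227, 0.0301]
tool_rot: [0.241, 0.97, -0.0, 0.001]
ft_force: [-0.1, 0.9, 1.3]
grip_width: 0.0381
grasp_force: 0.0
```

Emit:
send_rows(motion="0.4 0 0 0 0; 0.6 0 0 0 0; 1 0 0 0 0; 1 0 0 0 0; 1 0 0 0 0")

```text
clock: 12.95
eef_pos: [0.6098, -0.3226, 0.0303]
tool_rot: [0.241, 0.97, -0.0, 0.001]
ft_force: [0.4, 0.2, 5.0]
grip_width: 0.0146
grasp_force: 61.1
```

Run:
```python
from h import *
o=bot.get_obs(); T=pose(o); print(T.round(4).tolist(),o['grip_width'],o['grasp_force'],o['ft_force'],o['joint_pos'].round(2))
```

```text
[[-0.8834, 0.4687, 0.0016, 0.6098], [0.4687, 0.8834, -0.0007, -0.3226], [-0.0017, 0.0001, -1.0, 0.0303], [0.0, 0.0, 0.0, 1.0]] 0.014614901081639198 61.1226224899292 [0.37038678 0.22818796 4.95123673] [-0.49  0.75  0.29  1.11  0.    0.  ]
```

Emit:
send_rows(motion="1 0 0 -1 0; 1 0 0 -3 0; 1 0 0 -6 0; 1 0 0 -9 0; 1 0 0 -12 0")

```text
clock: 13.45
eef_pos: [0.6083, -0.322, 0.1495]
tool_rot: [0.242, 0.97, 0.0, -0.001]
ft_force: [0.6, -0.1, -2.2]
grip_width: 0.0147
grasp_force: 60.2
```

Emit:
send_rows(motion="1 0 0 -3 0; 1 0 0 -6 0; 1 0 0 -9 0; 1 0 0 -12 0; 1 0 0 -13 0")

```text
clock: 13.95
eef_pos: [0.6097, -0.3228, 0.2832]
tool_rot: [0.242, 0.97, -0.001, 0.002]
ft_force: [0.6, -0.1, -2.2]
grip_width: 0.0146
grasp_force: 60.2
```

Emit:
send_rows(motion="1 1 1.5 0 0; 1 2.7 4 0 0; 1 4.7 7 0 0; 1 6.7 10 0 0; 1 8.9 13.4 0 0")

```text
clock: 14.45
eef_pos: [0.5923, -0.1614, 0.2786]
tool_rot: [0.242, 0.97, -0.0, -0.001]
ft_force: [0.9, 1.6, -2.3]
grip_width: 0.0151
grasp_force: 60.2
```

Emit:
send_rows(motion="1 1.8 2.7 0 0; 1 3.6 5.4 0 0; 1 5.4 8 0 0; 1 7.2 10.7 0 0; 1 8.9 13.4 0 0")

```text
clock: 14.95
eef_pos: [0.5765, -0.001, 0.2789]
tool_rot: [0.242, 0.97, -0.0, -0.001]
ft_force: [1.0, 0.2, -2.2]
grip_width: 0.0147
grasp_force: 60.2
```

Emit:
send_rows(motion="1 2 3 0 0; 1 4 6 0 0; 1 6 9 0 0; 1 8 12 0 0; 1 8.9 13.4 0 0")

```text
clock: 15.45
eef_pos: [0.5606, 0.1606, 0.2788]
tool_rot: [0.24, 0.971, -0.0, -0.001]
ft_force: [-0.1, -0.1, -2.7]
grip_width: 0.0145
grasp_force: 60.1
```

Emit:
send_rows(motion="1 0 0 0 -0.1; 1 0 0 0 -0.24; 1 0 0 0 -0.38; 1 0 0 0 -0.52; 1 0 0 0 -0.66")

```text
clock: 15.95
eef_pos: [0.5614, 0.1572, 0.2789]
tool_rot: [-0.089, 0.996, -0.0, -0.001]
ft_force: [-0.6, 0.8, -2.5]
grip_width: 0.0148
grasp_force: 60.2
```

Emit:
send_rows(motion="1 0 0 0 -0.14; 1 0 0 0 -0.28; 1 0 0 0 -0.42; 1 0 0 0 -0.56; 1 0 0 0 -0.7")

```text
clock: 16.45
eef_pos: [0.5614, 0.1571, 0.2789]
tool_rot: [-0.425, 0.905, -0.0, -0.001]
ft_force: [0.3, 0.1, -2.8]
grip_width: 0.0146
grasp_force: 60.2
```

Emit:
send_rows(motion="1 0 0 0 -0.14; 1 0 0 0 -0.28; 1 0 0 0 -0.42; 1 0 0 0 -0.56; 1 0 0 0 -0.7")

```text
clock: 16.95
eef_pos: [0.5614, 0.1571, 0.2789]
tool_rot: [0.709, -0.705, -0.0, 0.001]
ft_force: [-0.7, 0.3, -2.8]
grip_width: 0.0151
grasp_force: 60.2
```

Emit:
send_rows(motion="1 0 0 0 -0.1; 1 0 0 0 -0.136; 1 0 0 0 -0.136; 1 0 0 0 -0.136; 1 0 0 0 -0.136")

```text
clock: 17.45
eef_pos: [0.5617, 0.1576, 0.2792]
tool_rot: [0.754, -0.657, -0.0, 0.0]
ft_force: [-0.8, -0.3, -2.5]
grip_width: 0.0151
grasp_force: 60.2
```

Run:
```python
from h import *
o=bot.get_obs(); T=pose(o); print(T.round(4).tolist(),o['grip_width'],o['grasp_force'],o['ft_force'],o['joint_pos'].round(2))
X=T[:3,0]; print(np.degrees(np.arctan2(X[1],X[0])))
im=vision.camera('wrist'); cv2.imwrite('pics/w6.png',im[:,:,::-1]); np.save('w6.npy',T)
s=vision.camera('side'); print(boxes_of('side','funnel')[:1])
```

```text
[[0.1361, -0.9907, -0.0004, 0.5617], [-0.9907, -0.1361, -0.0003, 0.1576], [0.0002, 0.0005, -1.0, 0.2792], [0.0, 0.0, 0.0, 1.0]] 0.015073734712102287 60.22121787071228 [-0.84320001 -0.29729474 -2.52864799] [ 0.27  0.4   0.35  1.52 -0.   -1.43]
-82.17693224506964
[{'rect': [343.4, 192.0, 16.6, 19.2], 'conf': 0.77}]
```

View pics/w6.png

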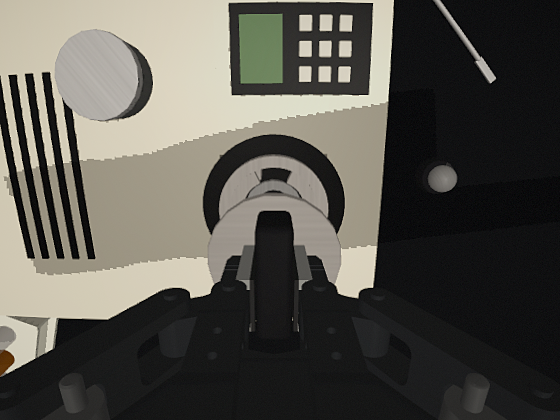

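The cap is held over the collar: the trim ring's top edge is at (274,134), and the flange front is at (274,196). A slot is visible near (274,175), in line with the bar. Next I measure both circles.

Run:
```python
from h import *
from scipy.optimize import least_squares
T=np.load('w6.npy'); c=cam('wrist',T); im=cv2.imread('pics/w6.png'); g=cv2.cvtColor(im,cv2.COLOR_BGR2GRAY).astype(int)
def edge(cx,cy,angs,r0,r1,dark_to_light):
    P=[]
    for a in angs:
        rr=np.arange(r0,r1,.5); xs=cx+rr*np.cos(a); ys=cy+rr*np.sin(a)
        v=cv2.remap(cv2.GaussianBlur(g.astype(np.float32),(3,3),0),xs.astype(np.float32)[None],ys.astype(np.float32)[None],1)[0]
        d=np.diff(v)*dark_to_light; i=d.argmax(); P.append((xs[i],ys[i]))
    return np.array(P)
def circ(P,z,r):
    w=np.array([at_z(c,*p,z)[:2] for p in P])
    s=least_squares(lambda q:np.hypot(*(w-q[:2]).T)-q[2],[*w.mean(0),r],loss='soft_l1',f_scale=.001); return s.x,np.abs(s.fun).mean()
A=np.radians(np.arange(-175,-4,5)); print('trim',circ(edge(274,203,A,55,85,1),.175,.055))
B=np.radians(np.r_[-170:-30:4]); B=np.radians(np.array([a for a in np.r_[-165:-14:3] if abs(a+90)>35]))
P=edge(274,258,B,50,80,-1); zt=T[2,3]-.0303+.025
print('flange',circ(P,zt,.034)); print('tcp',T[:3,3])
```

```text
trim (array([0.56165511, 0.15773751, 0.05615699]), np.float64(0.00018465582481762158))
flange (array([0.56167996, 0.15481776, 0.03190945]), np.float64(0.0012594713629352793))
tcp [0.5616523  0.15756895 0.27915067]
```

Emit:
send_rows(motion="1 0 0 1.5 0; 1 0 0 3 0; 1 0 0 4.5 0; 1 0 0 5.5 0; 1 0 0 5.5 0")

```text
clock: 18.1
eef_pos: [0.5607, 0.1576, 0.2226]
tool_rot: [0.754, -0.657, -0.001, 0.001]
ft_force: [-0.8, 0.1, -1.4]
grip_width: 0.0147
grasp_force: 60.2
```

Emit:
send_rows(motion="1 0 0 0.2 0; 1 0 0 0.4 0; 1 0 0 0.6 0; 1 0 0 0.8 0; 1 0 0 0.8 0")

```text
clock: 18.6
eef_pos: [0.5616, 0.1578, 0.2162]
tool_rot: [0.754, -0.657, -0.0, 0.0]
ft_force: [-0.5, -0.1, -1.5]
grip_width: 0.015
grasp_force: 60.2
```

Emit:
send_rows(motion="1 0 0 0.2 0; 1 0 0 0.4 0; 1 0 0 0.6 0; 1 0 0 0.6 0")

```text
clock: 19.0
eef_pos: [0.5619, 0.1579, 0.2107]
tool_rot: [0.754, -0.657, 0.0, -0.0]
ft_force: [-0.5, -0.4, 1.6]
grip_width: 0.0148
grasp_force: 60.7
```

Emit:
send_rows(motion="1 0 0 0.2 0; 1 0 0 0.4 0; 1 0 0 0.6 0; 1 0 0 0.8 0; 1 0 0 0.8 0")

```text
clock: 19.5
eef_pos: [0.5619, 0.1579, 0.2025]
tool_rot: [0.754, -0.657, 0.0, -0.0]
ft_force: [-1.4, -0.9, 4.6]
grip_width: 0.0151
grasp_force: 61.2
```

Emit:
send_rows(motion="1 0 0 0.1 0; 1 0 0 0.2 0; 1 0 0 0.3 0; 1 0 0 0.3 0; 1 0 0 0.3 0")

```text
clock: 20.0
eef_pos: [0.5619, 0.1579, 0.2012]
tool_rot: [0.754, -0.657, 0.001, -0.001]
ft_force: [-4.3, -0.9, 11.2]
grip_width: 0.0149
grasp_force: 62.0
```

Emit:
send_rows(motion="1 0 0 -0.1 0; 1 0 0 -0.1 0.1; 1 0 0 -0.1 0.2; 1 0 0 -0.1 0.3; 1 0 0 -0.1 0.4")

```text
clock: 20.5
eef_pos: [0.5626, 0.1581, 0.2013]
tool_rot: [-0.607, 0.795, -0.0, 0.001]
ft_force: [-0.3, -0.9, 5.3]
grip_width: 0.0147
grasp_force: 61.3
```

Emit:
send_rows(motion="1 0 0 0 0.1; 1 0 0 0 0.2; 1 0 0 0 0.3; 1 0 0 0 0.4; 1 0 0 0 0.5")

```text
clock: 21.0
eef_pos: [0.5628, 0.1581, 0.2013]
tool_rot: [-0.391, 0.92, -0.0, 0.001]
ft_force: [0.6, -0.3, 5.7]
grip_width: 0.0151
grasp_force: 61.3
```

Emit:
send_rows(motion="1 0 0 0 0.1; 1 0 0 0 0.2; 1 0 0 0 0.3; 1 0 0 0 0.4; 1 0 0 0 0.4")

```text
clock: 21.5
eef_pos: [0.5628, 0.1581, 0.2013]
tool_rot: [-0.202, 0.979, 0.0, 0.002]
ft_force: [0.1, 0.9, 6.0]
grip_width: 0.0149
grasp_force: 61.3
```

Run:
```python
from h import *
o=bot.get_obs(); T=pose(o); X=T[:3,0]; print(T[:3,3],np.degrees(np.arctan2(X[1],X[0])),o['ft_force'],o['ft_torque'],o['grasp_force'])
```

```text
[0.56281658 0.15810446 0.20128503] -156.71329343699938 [0.0726976  0.90415617 6.03040784] [-0.09405169 -0.02739703 -0.09306003] 61.32113814353943
```

Emit:
send_rows(motion="1 0 0 0 0.08; 1 0 0 0 0.14; 1 0 0 0 0.18; 1 0 0 0.1 0.21; 1 0 0 0.15 0.22")

```text
clock: 22.0
eef_pos: [0.5629, 0.1578, 0.2012]
tool_rot: [-0.095, 0.995, -0.0, 0.002]
ft_force: [-2.3, -2.2, 13.5]
grip_width: 0.0148
grasp_force: 65.1
```

Emit:
send_rows(motion="1 0 0 0 0; 1 0 0 0 0; 1 0 0 0 0")

```text
clock: 22.3
eef_pos: [0.5629, 0.1578, 0.2012]
tool_rot: [-0.096, 0.995, -0.0, 0.002]
ft_force: [-1.8, -2.2, 12.3]
grip_width: 0.0147
grasp_force: 64.3
```

Run:
```python
from h import *
o=bot.get_obs(); T=pose(o); X=T[:3,0]; print(T[:3,3],np.degrees(np.arctan2(X[1],X[0])),o['ft_force'],o['ft_torque'],o['grasp_force'])
im=vision.camera('wrist'); cv2.imwrite('pics/w7.png',im[:,:,::-1])
```

```text
[0.56288327 0.15781209 0.20123583] -169.01918384302058 [-1.81174428 -2.19237617 12.2510626 ] [-0.57169793  0.44759794  1.29977526] 64.30906176567078
```

View pics/w7.png

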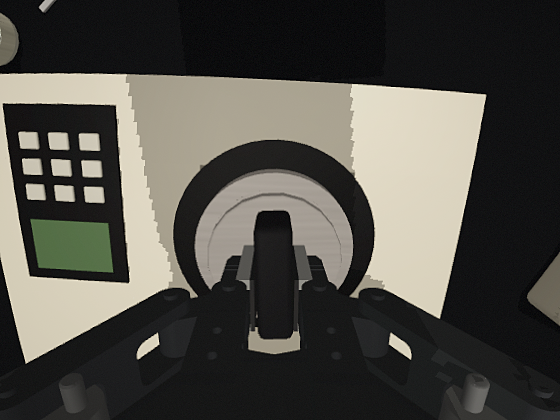

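The flange sits on the collar, the bar is turned across and held, the torque shows the stop is reached, and the push is about 14 N. I hand the job in.

```bash
python3 -c "
from h import *
print(workorder.job_done())"
```

```text
the job is handed in; nothing more can be done
None
```

The job is handed in, with no verdict returned: the funnel stands released in the tray, and the cap is still gripped, turned about 87° to the stop and pressed home (1.3 N m at the stop, 12 N push).

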